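# Roll the shaft under the run-out gauge

### The arm

A 7-joint arm with a two-finger parallel gripper is mounted at the origin on a cart in front of the work surface, level with it; the furniture and walls round the work are solid. World frame = base frame: x ahead of the robot, y to its left, z up, the work surface at z = 0. Lengths are in m, angles in degrees, forces in N, time in s.
With the tool pointing down it reaches from about 0.425 to 0.925 m from the base axis. Payload 6.8 kg.
Tool frame: the origin (TCP) lies midway between the tips of the shut fingers; the grasp point (between the pads) lies 19 mm behind it; z points along the fingers, y is the line along which they close (so a half turn about z gives the same grasp; the last joint's range is limited). The gripper opens to 88 mm and grips with 3 to 60 N. Pads are 20 mm wide; open, the fingers measure 115 mm over their backs; the gripper's body (75 mm by 178 mm) begins 61 mm behind the grasp point.
Start: joints at [-80.85, 27.33, 1.283, 89.118, -0.659, 63.558, -4.761], TCP at [0.179, 0.651, 0.223] pointing down, gripper open.
Joint ranges: [-169.35, 169.35], [-19.33, 120.38], [-80.79, 83.38], [13.8, 139.57], [-78.32, 258.32], [9.67, 109.79], [-169.56, 169.56]. Speed limits (degrees/s): [136.94, 136.94, 180, 180, 180, 180, 180].

### API

Orientations are given as a 3x3 rotation matrix whose columns are the frame's x, y, z axes.
In Python, from workcell import env gives the robot as it stands. The module is installed in compiled form; this text tells all that it offers.
- The arm moves only by the shell command python3 -m jog 'ROWS'. ROWS is a JSON object of lists of equal length, an entry for each row: "delta_pos": the shift along the tool's x, y, z in mm, a list of three; "rot": the turn, a rotation vector about the tool's x, y, z in rad, a list of three; "jaw": the opening, from 0 (shut) to 1 (fully open). A call has 1 to 8 rows; each row is the pose to reach, as a shift and turn from the pose commanded when the call began, along the tool's axes at that moment; what a row does not reach only later rows make up. A row lasts 1/12 s, in which the tool goes at most 41.7 mm and 7.16 degrees, less where a joint would pass 70% of its speed; a pose out of reach is approached as far as the arm can. A call with a gripper value outside its range is refused whole. The fingers move at their own pace and stop on an object; the grip force is fixed at half the most. Time passes only in rows, so rows that repeat a pose let the fingers close. It gives the time, the measured TCP pose, the force, the opening and the grip force at its end, in the units of the state.
- env.sense(): the state, without advancing time (a new reading comes with each control period).
- env.capture(name): name is "scene" or "top" or "wrist"; returns (picture, depth): 480x640x3 uint8, blue, green, red; 480x640 float32, m along the optical axis (not along the pixel's ray), 0 where there is no reading.
- env.get_calibration(name): a dict with "intrinsics" (3x3 intrinsics, pixels), "k1" (the pictures are not rectified: a ray, as slopes to the right and down, at radius r is drawn at 1 + k1 r^2 times it, then the intrinsics apply), "R" (3x3) and "t" (3): a world point X has camera coordinates R X + t. Camera axes: x right, y down, z forward; pixel columns grow to the right and rows downward; lengths in m; the calibration is good to about 2 mm. A picture is of the moment at which its call begins: read the wrist's pose just before it. get_calibration takes no time and is no camera call; for the wrist camera it gives the pose at the moment of the call.
- env.job_done(): hands the job in; it is judged then, once.
Trained networks look in the newest picture that a camera, given by its name, has taken for a name from the list of things; names that differ only in an ending like _2 or _b are one class to them, and where a whole thing is asked for, a point or a joint stands for the part that bears it (a point fixed in the world has none). Each returns a list of dicts, best first, with "score" (0 to 1); they miss things now and then, are a little off and sometimes report something else, mostly with a low value. They report only what shows in the picture. A call takes as long as a camera call.
- env.outline_of(camera, label): "region" (480x640 bool, what is visible of it) and "pixel" ([row, column] in pixels, amid what is visible of it).
The state is a dict: "clock": time; "joint_positions": joint angles; "qvel": joint speeds; "tau": joint torques, N m; "position": TCP position; "ee_rot": TCP orientation; "contact_force": force on the tool from outside, world axes, zero at the start; "torque": the same for the moment, N m; "opening": opening from 0.0 (shut) to 1.0 (fully open); "grasp_force": force on a finger pad.
Only numpy, scipy, OpenCV 4.12 (cv2) and the standard library are available. Lean on these libraries where they do the work, as an engineer would, in place of code of your own. Each camera call takes 0.05 s, during which the arm holds its last target. There are 200 camera calls.

### The job

Set the steel shaft up for its run-out check: with the fingertips on top of it (not shoved along from behind), roll it along the two rails until it drops into the V-notches, without letting it run on past them. Once it lies still in the notches, push the raised gauge arm down by its black ball, fully to its stop, so that the gauge's plunger bears on the shaft, and leave it there. Pick nothing up, and do not disturb the loose things lying round the bench.

Things in the scene. Friction and masses are not known exactly. Their poses are not given: they have to be found in the camera images.
- runout_bench: Dark run-out bench, fixed; base plate 218 x 216 x 10 mm. Origin on its underside, below the notches; y along the rails, x across (away from the robot at yaw 0), z up. Two upright steel rails, 10 mm thick, at x = -62 and +62 mm, from y = -150 to +50 mm, tops 40 mm above the counter; end stops 22 mm higher, 8 mm thick. Post of the gauge arm, 123 mm high, at x = 115, y = -32 mm.
- notch_mid (a point): Middle of the two V-notches at the height of the rail tops: bench x = 0, y = 0, z = 40 mm. Each rail has one 90-degree V-notch here, 24 mm wide along the rail, 12 mm deep; the shaft seats in the pair with its axis straight above this point.
- shaft: Bare steel shaft, 0.6 to 0.95 kg, 182 mm long, lying across the rails 75 to 120 mm short of the notches; must roll to bench +y. Origin on its axis at mid-length, x along it (y, z turn with it). Middle 40 mm thick, 106 mm long, 4 mm play between the rails; rolls on 32 mm journals; 20 mm ends. Axis 56 mm (top 76 mm) above the counter on the rails, 50.6 (70.6) in the notches.
- shaft_mid (a point): Middle of the shaft on its axis (same point as its origin). Rolled by its top without slip, the shaft goes 0.44 of the fingertip's way. Let go, it coasts a few centimetres from 0.1 m/s and stops. Arriving at 0.1 m/s or less it drops into the notches, rocks briefly and stays; much faster it may run on over them.
- gauge_arm (a joint): Hinge of the gauge arm, rad: 0 = level, down on its stop; grows as raised (starts 1.0 to 1.15). Hinge line along bench y at x = 115, z = 109 mm. The aluminium arm, 14 mm square, reaches from there to bench -x and carries a dial gauge (45 mm across, 18 mm thick) at its +y side. Stiff hinge: it stays where it is left; the ball goes down with about 2 to 6 N.
- gauge_ball (a point): Centre of the black ball, 24 mm in diameter, at the free end of the gauge arm: bench y = -36 mm, 125 mm from the hinge line, at bench x = 115 - 125 cos(joint), z = 109 + 125 sin(joint) mm, so at x = -10, z = 109 mm when the arm is down.
- gauge_tip (a point): Tip of the gauge's thin plunger, below the dial: with the arm down it points straight down at bench x = 20 mm, y = 0. With the arm raised it stays beyond bench x = 25 mm, so the shaft is best rolled by its half nearer the robot (bench x about -30 mm), clear of the gauge.
- gauge_plunger (a joint): How far the plunger is pushed in, m: 0 = fully out, up to 0.009; a light spring (1 to 2 N) pushes it out. With the arm on its stop and the shaft seated in the notches it reads about 0.003.
- pulley: Loose grey alternator pulley lying flat on the counter, 62 mm across, 30 mm high; origin at the centre of its underside. Leave alone.
- bearing: Loose ball bearing lying flat, 52 mm across, 15 mm high; origin at the centre of its underside. Leave alone.
- long_spanner: Loose long spanner, 36 x 233 x 9 mm, lying on the counter between robot and bench; origin at the centre of its underside. Leave alone.

How it is judged:
By the outcome, as a careful person would: the job done as asked, in the order asked, and still so for the second after the job is handed in, with the robot touching nothing.
It also fails if it takes over 61 s, if anything falls off the work surface, if the arm or the gripper's body presses on something with over 40 N, if the wrist force passes 120 N, or if a joint passes its speed limit or range.

## Working session

There is one attempt and no reset: what is moved stays moved. The work goes in short steps, Python scripts to look and compute and a shell command to move; the robot and the scene stay as the last step left them, time stands still between calls to the robot, and variables do not carry over. Pictures are saved under pics/ and viewed, at most 10 in all, crops included, and the job is handed in when it is done.

```bash
mkdir -p pics; cat > h.py <<'E'
import numpy as np, cv2
from workcell import env
def cloud(cam):
    c=env.get_calibration(cam); img,d=env.capture(cam)
    K=np.array(c["intrinsics"]); R=np.array(c["R"]); t=np.array(c["t"])
    v,u=np.mgrid[0:480,0:640].astype(float)
    p=np.stack([u,v],-1).reshape(-1,1,2)
    n=cv2.undistortPoints(p,K,np.array([c["k1"],0,0,0.])).reshape(480,640,2)
    X=np.dstack([n*d[...,None],d]); W=(X-t)@R
    W[d<=0]=np.nan
    return img,d,W
E
python3 - <<'E'
from h import *
s=env.sense(); print(s["clock"],s["position"],np.round(s["ee_rot"],3),s["contact_force"])
ims=[]
for cam in("scene","top"):
    img,d,W=cloud(cam); ims.append(img); np.save(cam+".npy",W)
    for l in("shaft","runout_bench","gauge_arm","gauge_ball","long_spanner","pulley","bearing"):
        for r in env.outline_of(cam,l)[:1]:
            P=W[r["region"]]; P=P[~np.isnan(P[:,0])]
            print(cam,l,round(r["score"],2),r["pixel"],len(P),np.round(np.median(P,0),3) if len(P) else"",np.round(np.percentile(P,[2,98],axis=0),3).tolist() if len(P) else"")
            np.save(f"{cam}_{l}.npy",r["region"])
    cv2.imwrite(f"pics/{cam}0.png",img)
E
```

```text
0.0 [0.1784403  0.65036413 0.22169377] [[-0.964  0.265 -0.   ]
 [ 0.265  0.964 -0.002]
 [-0.    -0.002 -1.   ]] [-0.02890462  0.55364116  0.8651089 ]
scene shaft 0.64 [213.8, 308.1] 975 [0.567 0.164 0.071] [[0.499, 0.151, 0.011], [0.666, 0.222, 0.079]]
scene gauge_arm 0.96 [143.6, 299.5] 487 [0.627 0.236 0.195] [[0.606, 0.22, 0.111], [0.674, 0.275, 0.228]]
scene gauge_ball 0.66 [142.1, 304.6] 516 [0.628 0.234 0.194] [[0.606, 0.22, 0.106], [0.675, 0.276, 0.228]]
scene long_spanner 0.59 [265.7, 203.0] 431 [0.325 0.272 0.007] [[0.274, 0.191, 0.002], [0.368, 0.397, 0.011]]
scene pulley 0.79 [282.4, 375.3] 632 [ 0.526 -0.05   0.028] [[0.505, -0.074, 0.004], [0.557, -0.021, 0.033]]
scene bearing 0.63 [262.4, 421.5] 390 [ 0.648 -0.09   0.014] [[0.623, -0.114, 0.0], [0.672, -0.065, 0.018]]
top shaft 0.88 [202.6, 285.0] 1940 [0.558 0.172 0.071] [[0.476, 0.152, 0.057], [0.646, 0.193, 0.078]]
top runout_bench 0.96 [182.5, 253.0] 11054 [0.603 0.229 0.011] [[0.491, 0.113, 0.006], [0.696, 0.321, 0.213]]
top gauge_arm 0.93 [141.1, 228.4] 915 [0.633 0.255 0.204] [[0.607, 0.221, 0.011], [0.687, 0.28, 0.228]]
top gauge_ball 0.93 [140.2, 226.8] 912 [0.634 0.256 0.203] [[0.607, 0.222, 0.008], [0.706, 0.301, 0.228]]
top long_spanner 0.67 [337.5, 226.9] 846 [0.32  0.291 0.006] [[0.272, 0.193, 0.001], [0.368, 0.398, 0.012]]
top pulley 0.57 [219.2, 406.2] 874 [ 0.532 -0.045  0.029] [[0.504, -0.073, 0.003], [0.561, -0.018, 0.033]]
top bearing 0.71 [155.3, 430.0] 524 [ 0.647 -0.089  0.014] [[0.623, -0.113, 0.001], [0.671, -0.064, 0.019]]
```

```bash
python3 - <<'E'
from h import *
W=np.load("top.npy"); 
S=W[np.load("top_shaft.npy")]; S=S[S[:,2]>0.04]
c=S[:,:2].mean(0); u,s,v=np.linalg.svd(S[:,:2]-c); print("shaft dir",v[0],np.degrees(np.arctan2(v[0][1],v[0][0])))
pr=(S[:,:2]-c)@v[0]; qr=(S[:,:2]-c)@v[1]
print(c,np.percentile(pr,[.5,99.5]),np.percentile(qr,[1,99]),v[1])
T=S[S[:,2]>0.073]; print("top strip",T.mean(0),len(T))
B=W[np.load("top_runout_bench.npy")]; 
for lo,hi in((.004,.02),(.034,.046),(.055,.068)):
    P=B[(B[:,2]>lo)&(B[:,2]<hi)]; r=cv2.minAreaRect((P[:,:2]*1000).astype(np.float32)); print(lo,len(P),P.mean(0),r)
m=(W[...,2]>.034)&(W[...,2]<.046)&(abs(W[...,0]-.58)<.16)&(abs(W[...,1]-.23)<.16)
P=W[m]; r=cv2.minAreaRect((P[:,:2]*1000).astype(np.float32)); print("rails",len(P),r)
a=np.vstack([cv2.imread("pics/top0.png")[70:310,130:480],cv2.imread("pics/scene0.png")[90:330,150:500]])
i=np.hstack([a[:240],a[240:]]); cv2.imwrite("pics/c1.png",cv2.resize(i,(800,548//2*2*800//1600*2)) if 0 else cv2.resize(i,None,fx=1.14,fy=1.6))
# gauge arm
G=W[np.load("top_gauge_ball.npy")]; G=G[G[:,2]>.1]; print("hi",G[np.argsort(-G[:,2])[:60]].mean(0))
E
```

```text
shaft dir [-0.99634943  0.08536872] 175.102771995423
[0.55886384 0.17170431] [-0.09226615  0.08772717] [-0.02008903  0.01819488] [-0.08536872 -0.99634943]
top strip [0.56202806 0.1725159  0.07529729] 693
0.004 8270 [0.59062018 0.21744083 0.01029555] ((596.7994995117188, 218.10272216796875), (216.93727111816406, 218.7560577392578), 85.12167358398438)
0.034 937 [0.57005021 0.22626865 0.0397251 ] ((594.8302612304688, 217.12344360351562), (198.51849365234375, 193.02659606933594), 85.14476013183594)
0.055 137 [0.59842264 0.2148123  0.06086747] ((591.2679443359375, 217.87603759765625), (197.91128540039062, 185.24118041992188), 85.14420318603516)
rails 947 ((568.4871215820312, 178.56100463867188), (296.2166748046875, 209.26998901367188), 70.880126953125)
hi [0.61684909 0.22963576 0.2278235 ]
```

View pics/c1.png

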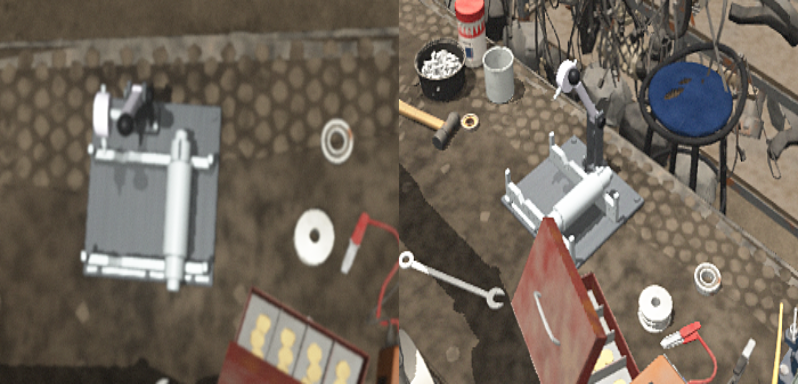

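```bash
python3 - <<'E'
from h import *
a=np.radians(-4.87); ex=np.array([np.cos(a),np.sin(a)]); ey=np.array([-np.sin(a),np.cos(a)])
for cam in("top","scene"):
    W=np.load(cam+".npy"); W=W[~np.isnan(W[...,0])]
    q=(W[:,:2]-[.59,.22]); X=q@ex*1000; Y=q@ey*1000; Z=W[:,2]*1000
    near=(abs(X)<140)&(abs(Y)<140)
    m=near&(Z>36)&(Z<44)
    h,e=np.histogram(X[m],np.arange(-120,121,4)); print(cam,"railx",[(int(b),int(n)) for n,b in zip(h,e) if n>3])
    m2=m; 
    for s in(-1,1):
        k=m2&(X*s>0)&(abs(X)<95); print(s,np.percentile(Y[k],[0,1,2,98,99,100]).round(1),np.median(X[k]))
    m=near&(Z>54)&(Z<66); 
    h,e=np.histogram(Y[m],np.arange(-120,121,4)); print("stops y",[(int(b),int(n)) for n,b in zip(h,e) if n>1])
    m=near&(Z>5)&(Z<14); print("base",np.percentile(X[m],[.5,99.5]),np.percentile(Y[m],[.5,99.5]),np.median(Z[m]))
    # toolbox / obstacles height map
    o=(W[:,0]>.15)&(W[:,0]<.85)&(abs(W[:,1])<.75)&(Z>15)
    H={}
    for x,y,z in W[o]:
        k=(int(x*20),int(np.floor(y*20))); H[k]=max(H.get(k,0),int(z*1000))
    for i in range(3,17): print(i*5,[H.get((i,j),0) for j in range(-8,15)])
E
```

```text
top railx [(-92, 140), (-88, 154), (-84, 108), (32, 147), (36, 152), (40, 98), (76, 4), (80, 6), (84, 8)]
-1 [-101.7 -100.2  -92.9   87.9   89.8   90.9] -86.32295340912458
1 [-101.7  -99.9  -92.8   90.3   92.4   96.8] 37.66215444080893
stops y [(-104, 11), (-100, 26), (-96, 13), (-72, 55), (-68, 92), (-64, 43), (-60, 32), (-56, 22), (-52, 17), (-48, 20), (-44, 25), (-40, 19), (-36, 42), (-32, 47), (0, 10), (4, 3), (12, 5), (16, 4), (20, 4), (24, 10), (88, 17), (92, 25), (96, 10)]
base [-137.65115941  115.24213461] [-136.48173715  134.63774654] 9.62939419502641
15 [0, 0, 0, 0, 0, 0, 0, 0, 0, 0, 0, 0, 0, 0, 0, 0, 0, 0, 0, 0, 0, 0, 0]
20 [204, 0, 43, 18, 0, 0, 84, 0, 0, 0, 0, 0, 0, 0, 0, 0, 0, 0, 0, 0, 0, 0, 0]
25 [212, 0, 140, 140, 140, 138, 185, 160, 155, 80, 0, 0, 0, 0, 0, 0, 0, 0, 0, 0, 0, 0, 0]
30 [221, 135, 165, 169, 166, 140, 205, 204, 204, 166, 131, 0, 0, 0, 0, 0, 0, 0, 0, 0, 0, 0, 0]
35 [229, 138, 139, 141, 141, 141, 61, 202, 204, 204, 183, 0, 0, 0, 0, 0, 0, 0, 0, 0, 0, 0, 0]
40 [0, 0, 0, 85, 133, 134, 67, 68, 66, 197, 0, 0, 0, 0, 0, 0, 0, 0, 0, 0, 0, 0, 0]
45 [0, 84, 83, 0, 15
[... 1803 characters left out ...]
0, 84, 82, 15, 0, 21, 24, 0, 68, 69, 65, 75, 44, 19, 21, 0, 0, 0, 33, 0, 26, 27, 27]
50 [0, 109, 141, 35, 0, 33, 35, 35, 0, 0, 61, 81, 45, 45, 65, 0, 0, 0, 33, 26, 25, 24, 0]
55 [145, 148, 151, 30, 0, 32, 34, 33, 0, 0, 66, 80, 16, 16, 16, 0, 0, 0, 31, 61, 60, 59, 59]
60 [147, 149, 124, 21, 0, 18, 20, 0, 0, 0, 66, 78, 233, 215, 65, 0, 0, 0, 0, 58, 59, 61, 60]
65 [164, 164, 165, 0, 0, 19, 19, 0, 0, 0, 18, 66, 169, 209, 16, 0, 0, 76, 76, 76, 120, 121, 55]
70 [164, 164, 165, 0, 0, 0, 0, 0, 0, 0, 0, 0, 0, 0, 0, 0, 0, 0, 76, 73, 123, 121, 0]
75 [163, 164, 163, 0, 0, 0, 0, 0, 0, 0, 0, 0, 0, 0, 0, 0, 0, 0, 0, 0, 0, 116, 0]
80 [71, 126, 164, 0, 0, 0, 0, 0, 0, 0, 0, 0, 0, 0, 0, 0, 0, 0, 0, 0, 0, 0, 0]
```

```bash
python3 -m jog '{"delta_pos":[[-30,-24,0],[-60,-49,0],[-90,-73,0],[-120,-97,0],[-150,-122,0],[-180,-146,0],[-210,-170,0],[-230,-187,0]],"rot":[[0,0,0],[0,0,0],[0,0,0],[0,0,0],[0,0,0],[0,0,0],[0,0,0],[0,0,0]],"jaw":[0,0,0,0,0,0,0,0]}'
python3 -m jog '{"delta_pos":[[-30,-24,0],[-60,-49,0],[-90,-73,0],[-120,-97,0],[-150,-122,0],[-180,-146,0],[-210,-170,0],[-230,-187,0]],"rot":[[0,0,-0.03],[0,0,-0.06],[0,0,-0.09],[0,0,-0.12],[0,0,-0.15],[0,0,-0.18],[0,0,-0.184],[0,0,-0.184]],"jaw":[0,0,0,0,0,0,0,0]}'
python3 - <<'E'
from h import *
s=env.sense(); print(s["clock"],s["position"],np.round(s["ee_rot"],3),s["contact_force"],s["opening"],s["joint_positions"])
img,d,W=cloud("wrist"); cv2.imwrite("pics/w1.png",img)
img2,_,_=cloud("top"); cv2.imwrite("pics/wt1.png",np.hstack([cv2.resize(img,(400,300)),cv2.resize(img2[70:370,130:530],(400,300))]))
E
```

```text
clock: 1.47
position: [0.3534, 0.4063, 0.223]
ee_rot: [[-0.963, 0.268, 0.001], [0.268, 0.963, -0.0], [-0.001, -0.0, -1.0]]
contact_force: [0.2, -0.0, -0.3]
opening: 0.437
grasp_force: 0.0
clock: 2.13
position: [0.5252, 0.1648, 0.2231]
ee_rot: [[-0.996, 0.087, 0.001], [0.087, 0.996, -0.001], [-0.001, -0.0, -1.0]]
contact_force: [-0.1, -0.7, 0.7]
opening: 0.005
grasp_force: 0.0
2.1333 [0.52522869 0.16483916 0.22309219] [[-0.996  0.087  0.001]
 [ 0.087  0.996 -0.001]
 [-0.001 -0.    -1.   ]] [-0.14012123 -0.70645894  0.65699496] 0.005295634823992199 [-35.59694075  15.63362003  14.09366346 107.1421861   -4.37953169
  57.68463601  65.36443452]
```

View pics/wt1.png

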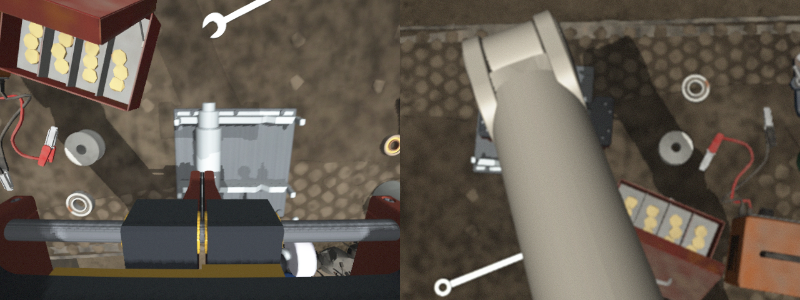

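```bash
cat >> h.py <<'E'
a=np.radians(-4.87); ex=np.array([np.cos(a),np.sin(a)]); ey=np.array([-np.sin(a),np.cos(a)]); O=np.array([.569,.269])
def bench(P): q=P[...,:2]-O; return np.stack([q@ex,q@ey,P[...,2]],-1)*1000
def tip():
    s=env.sense(); print("t",round(s["clock"],2),"tip bench",bench(s["position"]).round(1),"F",np.round(s["contact_force"],1))
def shaft(cam="wrist"):
    img,d,W=cloud(cam); B=bench(W)
    X,Y,Z=B[...,0],B[...,1],B[...,2]
    # free end journal/ends and body: points above rail top in the robot-side part
    m=(X>-95)&(X<-50)&(abs(Y+50)<95)&(Z>58)&(Z<82)
    q=B[m]; r={}
    for nm,lo,hi,R in(("journal",-68,-56,16),("end",-90,-74,10)):
        k=(X>lo)&(X<hi)&(Y>-140)&(Y<40)&(Z>44 if R==16 else Z>50)&(Z<85); p=B[k]
        if len(p)<10: continue
        z=np.percentile(p[:,2],95); t=p[p[:,2]>z-4]; r[nm]=(round(float(np.median(t[:,1])),1),round(float(z),1),len(t))
    print("shaft y,topz",r); return img,B
E
python3 - <<'E'
from h import *
tip(); img,B=shaft("wrist")
cv2.imwrite("pics/w2.png",cv2.resize(img[180:480,220:480],None,fx=2,fy=2))
for y,x in((285,310),(285,330),(300,310),(300,335),(330,320)): print(y,x,B[y,x].round(1))
Z=B[...,2]; X=B[...,0];Y=B[...,1]
for z0 in range(60,200,10):pass
m=(abs(X+37)<30)&(Z>215)&(Z<240)&(abs(Y+107)<40); p=B[m]; print(len(p), np.percentile(p,[1,99],axis=0).round(1) if len(p) else "")
E
```

```text
t 2.23 tip bench [ -34.  -109.1  223. ] F [-1.   0.5  0. ]
shaft y,topz {'journal': (-96.3, 71.8, 275), 'end': (-95.4, 71.0, 71)}
285 310 [ -44.7 -114.9  237.8]
285 330 [ -44.7 -105.6  237.9]
300 310 [ -44.9 -114.2  253.7]
300 335 [ -44.5 -103.7  252.9]
330 320 [ -43.2 -109.8  274.4]
538 [[ -45.3 -117.5  222.4]
 [ -40.   -99.7  239.9]]
```

View pics/w2.png

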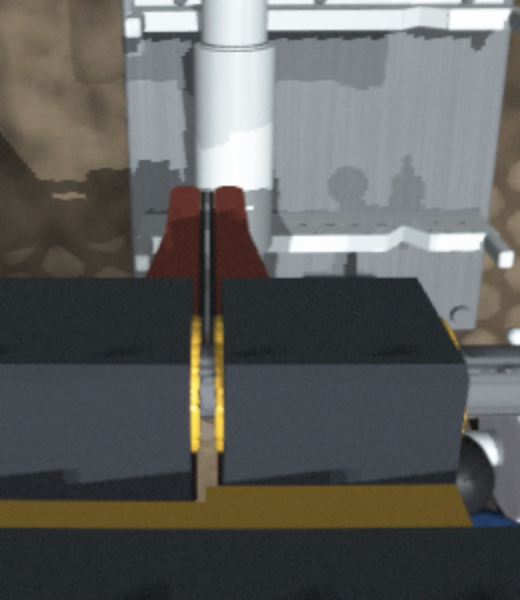

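```bash
python3 -m jog '{"delta_pos":[[3,2,30],[3,2,60],[3,2,90],[3,2,115],[3,2,130],[3,2,136],[3,2,138],[3,2,138]],"rot":[[0,0,0],[0,0,0],[0,0,0],[0,0,0],[0,0,0],[0,0,0],[0,0,0],[0,0,0]],"jaw":[0.11,0.11,0.11,0.11,0.11,0.11,0.11,0.11]}'
python3 -m jog '{"delta_pos":[[0,0,2],[0,0,4],[0,0,5],[0,0,6],[0,0,7],[0,0,7]],"rot":[[0,0,0],[0,0,0],[0,0,0],[0,0,0],[0,0,0],[0,0,0]],"jaw":[0.11,0.11,0.11,0.11,0.11,0.11]}'
python3 -c "
from h import *
tip();shaft()"
```

```text
clock: 2.95
position: [0.5202, 0.1719, 0.0849]
ee_rot: [[-0.997, 0.082, -0.0], [0.082, 0.997, 0.0], [0.0, 0.0, -1.0]]
contact_force: [-0.0, 0.3, 0.8]
opening: 0.108
grasp_force: 0.0
clock: 3.45
position: [0.5204, 0.1708, 0.0777]
ee_rot: [[-0.996, 0.084, 0.0], [0.084, 0.996, 0.0], [-0.0, 0.0, -1.0]]
contact_force: [-0.1, 0.1, 0.6]
opening: 0.112
grasp_force: 0.0
t 3.45 tip bench [ -40.1 -102.    77.7] F [-0.1  0.1  0.6]
shaft y,topz {'journal': (-96.2, 71.7, 835), 'end': (-96.3, 70.8, 283)}
```

```bash
python3 -m jog '{"delta_pos":[[-3,-5,0],[-3,-5,0],[-3,-5,1],[-3,-5,2],[-3,-5,3],[-3,-5,3]],"rot":[[0,0,0],[0,0,0],[0,0,0],[0,0,0],[0,0,0],[0,0,0]],"jaw":[0.11,0.11,0.11,0.11,0.11,0.11]}'
python3 -c "
from h import *
tip();shaft()"
```

```text
clock: 4.0
position: [0.5235, 0.1659, 0.0756]
ee_rot: [[-0.996, 0.084, 0.001], [0.084, 0.996, 0.001], [-0.001, 0.001, -1.0]]
contact_force: [-2.1, -0.8, 10.4]
opening: 0.107
grasp_force: 5.0
t 4.0 tip bench [ -36.6 -106.6   75.6] F [-2.1 -0.8 10.4]
shaft y,topz {'journal': (-95.9, 71.6, 870), 'end': (-95.9, 70.7, 288)}
```

```bash
python3 -m jog '{"delta_pos":[[0,6,0],[0,18,0],[0,32,0],[0,46,-3],[0,55,-15],[0,55,-15],[0,55,-15],[0,55,-15]],"rot":[[0,0,0],[0,0,0],[0,0,0],[0,0,0],[0,0,0],[0,0,0],[0,0,0],[0,0,0]],"jaw":[0.11,0.11,0.11,0.11,0.11,0.11,0.11,0.11]}'
python3 -c "
from h import *
tip();shaft();shaft();shaft()"
```

```text
clock: 4.72
position: [0.5273, 0.2195, 0.0891]
ee_rot: [[-0.996, 0.084, -0.001], [0.084, 0.996, -0.001], [0.0, -0.001, -1.0]]
contact_force: [0.0, -0.6, -0.1]
opening: 0.11
grasp_force: 0.0
t 4.72 tip bench [-37.4 -52.8  89.1] F [ 0.  -0.6 -0.1]
shaft y,topz {'journal': (-68.0, 71.8, 767), 'end': (-68.1, 70.9, 249)}
shaft y,topz {'journal': (-68.1, 71.6, 765), 'end': (-68.0, 70.7, 252)}
shaft y,topz {'journal': (-68.0, 71.7, 758), 'end': (-68.0, 70.8, 244)}
```

```bash
python3 -m jog '{"delta_pos":[[0,-14,0],[0,-26,0],[0,-26,5],[0,-26,10],[0,-26,13],[0,-26,15],[0,-26,15]],"rot":[[0,0,0],[0,0,0],[0,0,0],[0,0,0],[0,0,0],[0,0,0],[0,0,0]],"jaw":[0.11,0.11,0.11,0.11,0.11,0.11,0.11]}'
python3 -m jog '{"delta_pos":[[0,6,0],[0,18,0],[0,32,0],[0,46,-3],[0,55,-15],[0,55,-15],[0,55,-15],[0,55,-15]],"rot":[[0,0,0],[0,0,0],[0,0,0],[0,0,0],[0,0,0],[0,0,0],[0,0,0],[0,0,0]],"jaw":[0.11,0.11,0.11,0.11,0.11,0.11,0.11,0.11]}'
python3 -c "
from h import *
tip();shaft();shaft();shaft()"
```

```text
clock: 5.45
position: [0.5254, 0.1954, 0.0756]
ee_rot: [[-0.997, 0.083, -0.0], [0.083, 0.997, 0.001], [0.001, 0.001, -1.0]]
contact_force: [-4.4, -0.6, 14.3]
opening: 0.107
grasp_force: 7.3
clock: 6.12
position: [0.5297, 0.2486, 0.089]
ee_rot: [[-0.996, 0.084, -0.001], [0.084, 0.996, -0.001], [0.001, -0.001, -1.0]]
contact_force: [-0.0, -0.2, 0.2]
opening: 0.113
grasp_force: 0.0
t 6.12 tip bench [-37.4 -23.7  89. ] F [-0.  -0.2  0.2]
shaft y,topz {'journal': (-39.4, 71.7, 764), 'end': (-39.6, 70.9, 253)}
shaft y,topz {'journal': (-39.3, 71.7, 758), 'end': (-39.4, 70.7, 262)}
shaft y,topz {'journal': (-39.4, 71.7, 761), 'end': (-39.5, 70.9, 259)}
```

```bash
python3 -m jog '{"delta_pos":[[0,-14,0],[0,-26,0],[0,-26,5],[0,-26,10],[0,-26,13],[0,-26,15],[0,-26,15]],"rot":[[0,0,0],[0,0,0],[0,0,0],[0,0,0],[0,0,0],[0,0,0],[0,0,0]],"jaw":[0.11,0.11,0.11,0.11,0.11,0.11,0.11]}'
python3 -m jog '{"delta_pos":[[0,6,0],[0,18,0],[0,31,0],[0,43,-3],[0,50,-15],[0,50,-15],[0,50,-15],[0,50,-15]],"rot":[[0,0,0],[0,0,0],[0,0,0],[0,0,0],[0,0,0],[0,0,0],[0,0,0],[0,0,0]],"jaw":[0.11,0.11,0.11,0.11,0.11,0.11,0.11,0.11]}'
python3 -c "
from h import *
tip();shaft();shaft();shaft()"
```

```text
clock: 6.85
position: [0.5279, 0.2246, 0.0758]
ee_rot: [[-0.997, 0.083, -0.0], [0.083, 0.997, 0.001], [0.0, 0.001, -1.0]]
contact_force: [-5.2, -0.8, 15.3]
opening: 0.11
grasp_force: 7.1
clock: 7.52
position: [0.5318, 0.2726, 0.089]
ee_rot: [[-0.996, 0.084, -0.001], [0.084, 0.996, -0.001], [0.0, -0.001, -1.0]]
contact_force: [0.3, -0.8, 0.5]
opening: 0.108
grasp_force: 0.0
t 7.52 tip bench [-37.4   0.4  89. ] F [ 0.3 -0.8  0.5]
shaft y,topz {'journal': (-14.0, 71.7, 775), 'end': (-14.3, 70.7, 254)}
shaft y,topz {'journal': (-13.9, 71.7, 769), 'end': (-13.9, 70.8, 264)}
shaft y,topz {'journal': (-13.9, 71.7, 768), 'end': (-14.0, 70.8, 251)}
```

```bash
python3 -m jog '{"delta_pos":[[0,-14,0],[0,-24,0],[0,-24,5],[0,-24,10],[0,-24,13],[0,-24,15],[0,-24,15]],"rot":[[0,0,0],[0,0,0],[0,0,0],[0,0,0],[0,0,0],[0,0,0],[0,0,0]],"jaw":[0.11,0.11,0.11,0.11,0.11,0.11,0.11]}'
python3 -m jog '{"delta_pos":[[0,5,0],[0,13,0],[0,22,0],[0,29,-4],[0,30,-15],[0,30,-15],[0,30,-15],[0,30,-15]],"rot":[[0,0,0],[0,0,0],[0,0,0],[0,0,0],[0,0,0],[0,0,0],[0,0,0],[0,0,0]],"jaw":[0.11,0.11,0.11,0.11,0.11,0.11,0.11,0.11]}'
python3 -c "
from h import *
tip();shaft();shaft();shaft()"
```

```text
clock: 8.25
position: [0.5301, 0.2506, 0.0758]
ee_rot: [[-0.997, 0.083, -0.0], [0.083, 0.997, 0.002], [0.0, 0.002, -1.0]]
contact_force: [-4.9, -0.4, 13.8]
opening: 0.107
grasp_force: 6.9
clock: 8.92
position: [0.5327, 0.2786, 0.0898]
ee_rot: [[-0.996, 0.084, 0.0], [0.084, 0.996, -0.0], [-0.0, -0.0, -1.0]]
contact_force: [0.6, 0.6, -0.2]
opening: 0.112
grasp_force: 0.0
t 8.92 tip bench [-37.    6.5  89.8] F [ 0.6  0.6 -0.2]
shaft y,topz {'journal': (1.6, 66.4, 717), 'end': (1.6, 65.4, 250)}
shaft y,topz {'journal': (1.5, 66.3, 726), 'end': (1.5, 65.5, 245)}
shaft y,topz {'journal': (1.5, 66.3, 723), 'end': (2.1, 65.4, 237)}
```

```bash
python3 -m jog '{"delta_pos":[[0,0,-38],[0,0,-76],[0,0,-114],[0,0,-150],[0,0,-163],[-32,-14,-163],[-64,-28,-163],[-92,-41,-163]],"rot":[[0,0,0],[0,0,0],[0,0,0],[0,0,0],[0,0,0],[0,0,0],[0,0,0],[0,0,0]],"jaw":[0.11,0.11,0.11,0.05,0,0,0,0]}'
python3 -m jog '{"delta_pos":[[0,0,0],[0,0,0]],"rot":[[0,0,0],[0,0,0]],"jaw":[0,0]}'
python3 - <<'E'
from h import *
tip()
img,d,W=cloud("scene"); B=bench(W)
cv2.imwrite("pics/s2.png",cv2.resize(img[60:300,200:440],(600,600)))
shaft("scene")
img,B=shaft("wrist")
r=env.outline_of("wrist","gauge_ball")
for q in r[:2]: print(q["score"],q["pixel"],np.nanmedian(B[q["region"]],0))
E
```

```text
clock: 9.73
position: [0.622, 0.2298, 0.2532]
ee_rot: [[-0.997, 0.083, 0.001], [0.083, 0.997, 0.0], [-0.001, 0.0, -1.0]]
contact_force: [0.5, -0.8, -0.1]
opening: 0.004
grasp_force: 0.0
clock: 9.9
position: [0.6218, 0.2283, 0.252]
ee_rot: [[-0.996, 0.088, -0.0], [0.088, 0.996, -0.001], [0.0, -0.001, -1.0]]
contact_force: [-1.0, 0.5, -0.5]
opening: 0.0
grasp_force: 0.0
t 9.9 tip bench [ 56.1 -36.1 252. ] F [-1.   0.5 -0.5]
shaft y,topz {'journal': (-1.0, 69.3, 28), 'end': (-2.2, 67.2, 17)}
shaft y,topz {'journal': (0.7, 66.6, 257), 'end': (1.0, 65.5, 73)}
0.62 [267.7, 368.7] [ 55.97643299  -3.73797272 208.73551192]
```

View pics/s2.png

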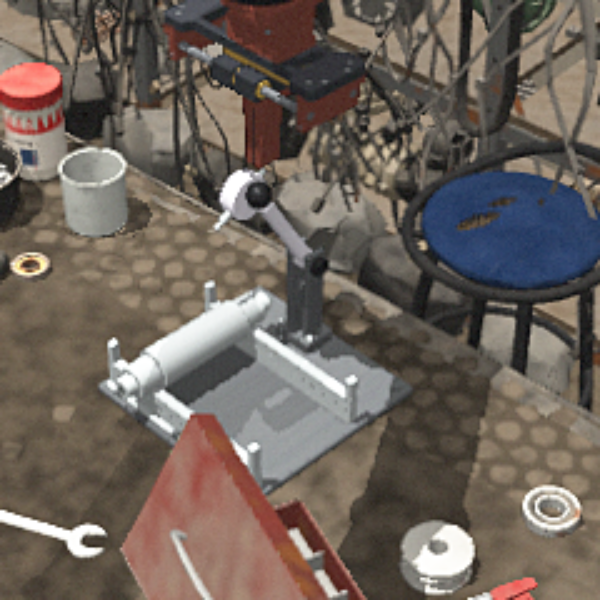

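```bash
python3 -m jog '{"delta_pos":[[0,1,12],[0,1,20],[0,1,23],[2,1,26],[8,1,31],[13,1,35],[18,1,39],[24,1,45]],"rot":[[0,0,0],[0,0,0],[0,0,0],[0,0,0],[0,0,0],[0,0,0],[0,0,0],[0,0,0]],"jaw":[0,0,0,0,0,0,0,0]}'
python3 - <<'E'
from h import *
tip()
img,d,W=cloud("scene")
cv2.imwrite("pics/s3.png",cv2.resize(img[80:200,240:400],(640,480)))
E
```

```text
clock: 10.77
position: [0.5947, 0.2347, 0.2093]
ee_rot: [[-0.997, 0.083, -0.003], [0.083, 0.997, 0.002], [0.003, 0.001, -1.0]]
contact_force: [-7.8, -0.3, 11.9]
opening: 0.003
grasp_force: 5.8
t 10.77 tip bench [ 28.6 -32.  209.3] F [-7.8 -0.3 11.9]
```

View pics/s3.png

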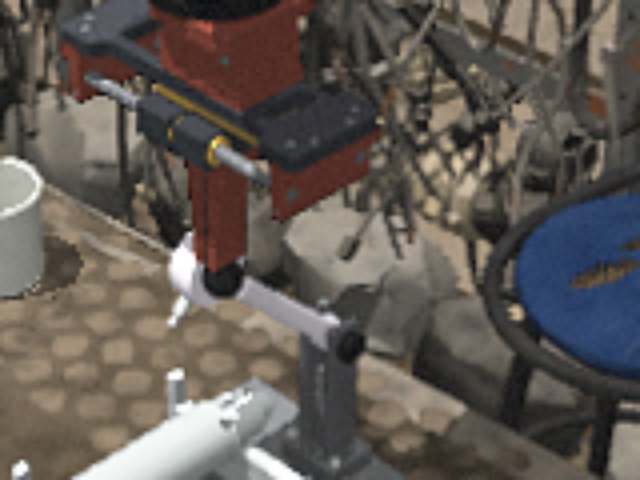

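```bash
python3 -m jog '{"delta_pos":[[7,-1,8],[13,-2,15],[18,-2,23],[23,-2,31],[27,-2,39],[31,-2,50],[34,-2,60],[36,-2,69]],"rot":[[0,0,0],[0,0,0],[0,0,0],[0,0,0],[0,0,0],[0,0,0],[0,0,0],[0,0,0]],"jaw":[0,0,0,0,0,0,0,0]}'
python3 -m jog '{"delta_pos":[[0,0,5],[0,0,9],[0,0,12],[0,0,14],[0,0,16],[0,0,17],[0,0,17]],"rot":[[0,0,0],[0,0,0],[0,0,0],[0,0,0],[0,0,0],[0,0,0],[0,0,0]],"jaw":[0,0,0,0,0,0,0]}'
```

```text
clock: 11.48
position: [0.5602, 0.2343, 0.1371]
ee_rot: [[-0.996, 0.084, -0.001], [0.084, 0.996, -0.001], [0.001, -0.001, -1.0]]
contact_force: [-1.3, 0.6, 0.6]
opening: 0.007
grasp_force: 0.4
clock: 12.07
position: [0.5611, 0.2346, 0.1217]
ee_rot: [[-0.996, 0.084, 0.0], [0.084, 0.996, 0.0], [-0.0, 0.0, -1.0]]
contact_force: [0.8, -0.2, 0.8]
opening: 0.003
grasp_force: 0.1
```

```bash
python3 - <<'E'
from h import *
tip()
img,d,W=cloud("scene")
cv2.imwrite("pics/s4.png",cv2.resize(img[100:240,240:400],(640,560)))
shaft("scene")
E
```

```text
t 12.07 tip bench [ -5.  -35.  121.7] F [ 0.8 -0.2  0.8]
shaft y,topz {'journal': (-0.5, 68.5, 29), 'end': (0.1, 67.9, 20)}
```

View pics/s4.png

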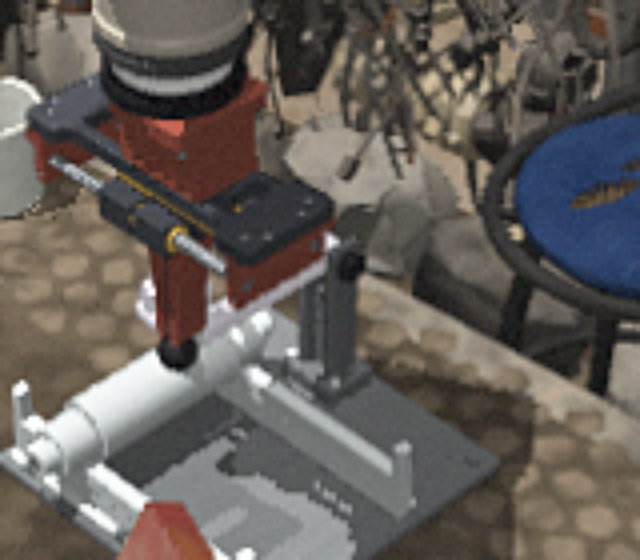

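```bash
python3 -m jog '{"delta_pos":[[0,0,1],[0,0,2],[0,0,3],[0,0,3],[0,0,3]],"rot":[[0,0,0],[0,0,0],[0,0,0],[0,0,0],[0,0,0]],"jaw":[0,0,0,0,0]}'
```

```text
clock: 12.58
position: [0.5615, 0.2348, 0.1206]
ee_rot: [[-0.996, 0.084, 0.001], [0.084, 0.996, 0.001], [-0.001, 0.001, -1.0]]
contact_force: [-5.0, -2.4, 14.5]
opening: 0.006
grasp_force: 7.2
```

```bash
python3 -m jog '{"delta_pos":[[0,0,1],[0,0,2],[0,0,2],[0,0,2]],"rot":[[0,0,0],[0,0,0],[0,0,0],[0,0,0]],"jaw":[0,0,0,0]}'
python3 -m jog '{"delta_pos":[[0,0,-4],[0,0,-10],[0,0,-30],[0,0,-65],[0,0,-100],[0,0,-135],[35,0,-150],[70,0,-150]],"rot":[[0,0,0],[0,0,0],[0,0,0],[0,0,0],[0,0,0],[0,0,0],[0,0,0],[0,0,0]],"jaw":[0,0,0,0,0,0,0,0]}'
python3 -m jog '{"delta_pos":[[35,0,0],[70,0,0],[70,0,0]],"rot":[[0,0,0],[0,0,0],[0,0,0]],"jaw":[0,0,0]}'
python3 - <<'E'
from h import *
tip()
img,d,W=cloud("scene"); B=bench(W); X,Y,Z=B[...,0],B[...,1],B[...,2]
cv2.imwrite("pics/s5.png",cv2.resize(img[120:240,240:400],(640,480)))
m=(abs(Y+35)<9)&(Z>90)&(Z<180)&(X>-30)&(X<110); p=B[m]
for lo in range(-24,110,12):
    k=p[(p[:,0]>=lo)&(p[:,0]<lo+12)]
    if len(k): print(lo,np.percentile(k[:,2],90).round(1),len(k))
shaft("wrist");shaft("scene")
E
```

```text
clock: 12.92
position: [0.5616, 0.2349, 0.1202]
ee_rot: [[-0.996, 0.084, 0.001], [0.084, 0.996, 0.002], [-0.001, 0.002, -1.0]]
contact_force: [-8.9, -4.4, 26.3]
opening: 0.006
grasp_force: 13.1
clock: 13.58
position: [0.4938, 0.241, 0.2708]
ee_rot: [[-0.996, 0.087, 0.007], [0.087, 0.996, 0.004], [-0.007, 0.004, -1.0]]
contact_force: [-0.6, 0.6, -0.5]
opening: 0.007
grasp_force: 0.0
clock: 13.83
position: [0.4156, 0.2472, 0.2664]
ee_rot: [[-0.997, 0.079, -0.003], [0.079, 0.997, 0.0], [0.003, 0.0, -1.0]]
contact_force: [-0.4, -0.3, -0.7]
opening: 0.003
grasp_force: 0.0
t 13.83 tip bench [-151.   -34.7  266.4] F [-0.4 -0.3 -0.7]
-24 119.3 44
-12 121.9 26
0 113.9 19
12 117.4 36
24 117.4 33
36 116.8 30
48 117.1 30
60 117.0 32
72 117.8 33
84 117.5 26
96 119.9 42
108 119.9 5
shaft y,topz {'journal': (1.6, 66.5, 165), 'end': (1.4, 65.2, 68)}
shaft y,topz {'journal': (-0.7, 69.7, 23), 'end': (-1.1, 67.4, 15)}
```

View pics/s5.png

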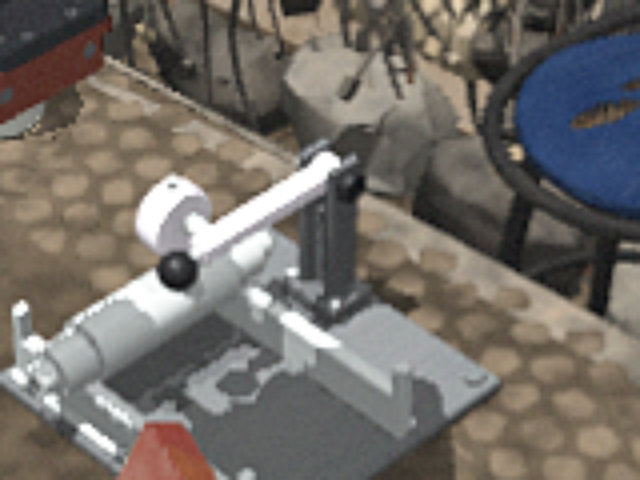

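The picture shows the gauge arm level, with the ball at (178,270) and the dial over the shaft. The shaft is seated and the robot is clear of everything.

```bash
python3 -m jog '{"delta_pos":[[0,0,0],[0,0,0],[0,0,0]],"rot":[[0,0,0],[0,0,0],[0,0,0]],"jaw":[0,0,0]}' | head -1; python3 -c "
from workcell import env
print(env.job_done())"
```

```text
clock: 14.23
the job is handed in; nothing more can be done
None
```

The job is handed in at 14 s: the shaft was rolled by its top into the V-notches and lies still there, the gauge arm is down on its stop over it, and the robot is clear; the plunger reading itself I could not measure.

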